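# Sort the strays back into the bench trays

## Task

Clear the stray pieces off the jeweller's bench: put the loose canister, the two loose wax ring blanks and the loose steel bar each into the tray that already holds one of its own kind. The canister must stand upright, the ring blanks and the bar lie flat on the tray floor, nothing on top of anything else, and the pieces already in the trays stay where they are.

Things in the scene. Friction and masses are not known exactly. Their poses are not given: they have to be found in the camera images.
- canister_tray: the tray for canisters, known by the grey-lidded canister that stands in it (near its -y end); a fixed shallow wooden tray, 128 along its x by 172 along its y, dark rim 12 high and 6 thick, grey floor 4 above the bench (inside 116 by 160). All three trays are alike and may stand in any order. Origin: centre of its underside; z up.
- ring_tray: the tray for wax ring blanks, known by the ring blank that lies in it (near its +y end); a fixed shallow wooden tray, 128 along its x by 172 along its y, dark rim 12 high and 6 thick, grey floor 4 above the bench (inside 116 by 160). All three trays are alike and may stand in any order. Origin: centre of its underside; z up.
- bar_tray: the tray for steel bars, known by the steel bar that lies in it (near its +y end); a fixed shallow wooden tray, 128 along its x by 172 along its y, dark rim 12 high and 6 thick, grey floor 4 above the bench (inside 116 by 160). All three trays are alike and may stand in any order. Origin: centre of its underside; z up.
- pattern_canister_mid (a point): centre (23.5 above its foot) of the canister that already stands in its tray: black, round, 34 across, 47 high, grey lid. Stays where it is.
- pattern_ring_mid (a point): centre (7 above its underside) of the wax ring blank that already lies in its tray: 38 across, 14 high. Stays where it is.
- pattern_bar_mid (a point): centre (6.5 above its underside) of the steel bar that already lies in its tray: 19 x 62 x 13, long along its y axis. Stays where it is.
- canister_mid (a point): centre (23.5 above its foot) of the loose canister, standing on the bench: black, round, 31 across, rim of the lid (top 7) 34 across, 47 high, about 40 g; z is its axis.
- big_ring_mid (a point): centre (7 above its underside) of the larger loose wax ring blank, lying flat on the bench: 38 across, 14 high, about 20 g; z is its axis.
- small_ring_mid (a point): centre (7.5 above its underside) of the smaller loose wax ring blank, lying flat on the bench: 31 across, 15 high, about 20 g; z is its axis.
- bar_mid (a point): centre (6.5 above its underside) of the loose plain steel bar, lying flat on the bench: 19 along its x, 62 along its y (long), 13 high, about 120 g.

How it is judged:
At the end, for the whole second after the job is handed in: Canister, both ring blanks and bar are each inside the rim of the tray that holds their kind, upright or flat (within 0.12 rad) on its floor (within 4 mm), at rest and released; the three pieces that were in the trays are within 15 mm of where they were (x of canister_mid in the frame of canister_tray between -0.0445 and 0.0445 m and y of canister_mid in the frame of canister_tray between -0.0665 and 0.0665 m and z of canister_mid in the frame of canister_tray below 0.0315 m and angle between each of canister_mid, big_ring_mid, small_ring_mid, bar_mid's own z axis and vertical below 0.12 rad and contact force between the fingers and stray_canister below 0.1 N and linear speed of each of stray_canister, big_ring, small_ring, stray_bar below 0.01 m/s and x of big_ring_mid in the frame of ring_tray between -0.042 and 0.042 m and y of big_ring_mid in the frame of ring_tray between -0.064 and 0.064 m and z of big_ring_mid in the frame of ring_tray below 0.015 m and contact force between the fingers and big_ring below 0.1 N and x of small_ring_mid in the frame of ring_tray between -0.045 and 0.045 m and y of small_ring_mid in the frame of ring_tray between -0.067 and 0.067 m and z of small_ring_mid in the frame of ring_tray below 0.0155 m and contact force between the fingers and small_ring below 0.1 N and x of bar_mid in the frame of bar_tray between -0.0505 and 0.0505 m and y of bar_mid in the frame of bar_tray between -0.0725 and 0.0725 m and z of bar_mid in the frame of bar_tray below 0.0145 m and contact force between the fingers and stray_bar below 0.1 N and distance of each of pattern_canister_mid, pattern_ring_mid, pattern_bar_mid from where it was at the start of the episode below 0.015 m); the robot touches nothing.
It fails at once if a piece that was already in a tray is pushed more than 30 mm or tipped over (distance of any of pattern_canister_mid, pattern_ring_mid, pattern_bar_mid from where it was at the start of the episode above 0.03 m or angle between any of pattern_canister_mid, pattern_ring_mid, pattern_bar_mid's own z axis and vertical above 0.5 rad).
It also fails if it takes over 96 s, if anything falls off the work surface, if the arm or the gripper's body presses on something with over 40 N, if the wrist force passes 120 N, or if a joint passes its speed limit or range.

## Robot

A 6-joint arm with a two-finger parallel gripper is mounted at the origin on a cart in front of the work surface, level with it; the furniture and walls round the work are solid. World frame = base frame: x ahead of the robot, y to its left, z up, the work surface at z = 0. Lengths are in m, angles in rad, forces in N, time in s.
With the tool pointing down it reaches from about 0.275 to 0.825 m from the base axis. Payload 5.2 kg.
Tool frame: the origin (TCP) lies between the finger pads; the fingertips stand 11 mm ahead of it and the grasp point (between the pads) lies 8 mm behind it; z points along the fingers, x is the direction in which the jaws open and shut, and the axes are right-handed (so a half turn about z gives the same grasp; the last joint's range is limited). The gripper opens to 93 mm and grips with 3 to 60 N. Pads are 15 mm wide; open, the fingers measure 128 mm over their backs; the gripper's body (75 mm by 188 mm) begins 65 mm behind the grasp point.
Start: joints at [-1.475, 0.259, 1.535, -0, 1.348, -0.203], TCP at [0.162, -0.526, 0.23] pointing down, gripper open.
Joint ranges: [-3.14, 3.14], [-0.91, 2.08], [0.19, 2.58], [-1.22, 4.36], [0.22, 2.71], [-3.12, 3.12]. Speed limits (rad/s): [2.57, 2.57, 3.14, 3.14, 3.14, 3.14].

## Interface

Orientations are given as a rotation vector (axis times angle).
In Python, from plant import env, optics gives the robot as it stands. The module is installed in compiled form; this text tells all that it offers.
- The arm moves only by the tool step_arm, never from a script. Its argument "commands" is a list of rows, each an object of numbers: "dx", "dy", "dz": the shift along the tool's x, y, z in units of 30 mm (1.0 is 30 mm); "turn": the turn about the tool's z in rad; "fingers": the closure, from 0 (fully open) to 1 (shut). In form: [{"dx": .., "dy": .., "dz": .., "turn": .., "fingers": ..}, ...]. A call has 1 to 10 rows; each row is the pose to reach, as a shift and turn from the pose measured when the call began, along the tool's axes at that moment; what a row does not reach only later rows make up. A row lasts 1/10 s, in which the tool goes at most 50 mm and 8.59 degrees, less where a joint would pass 70% of its speed; a pose out of reach is approached as far as the arm can. A call with a gripper value outside its range is refused whole. The fingers move at their own pace and stop on an object; "squeeze" is the grip in N (left out, the last holds). Time passes only in rows, so rows that repeat a pose let the fingers close. It gives the time, the measured TCP pose, the force and the opening at its end, in the units of the state.
- env.get_state(): the state, without advancing time (a new reading comes with each control period).
- optics.get_image(name): name is "scene" or "top"; returns (picture, depth): 480x640x3 uint8, red, green, blue; 480x640 float32, m along the optical axis (not along the pixel's ray), 0 where there is no reading.
- optics.get_calibration(name): a dict with "fx", "fy", "cx", "cy" (pixels), "R" (3x3) and "t" (3): a world point X has camera coordinates R X + t. Camera axes: x right, y down, z forward; pixel columns grow to the right and rows downward; lengths in m; the calibration is good to about 2 mm. A picture is of the moment at which its call begins. get_calibration takes no time and is no camera call.
- env.close_job(): hands the job in, once; it reports no verdict.
Trained networks look in the newest picture that a camera, given by its name, has taken for a name from the list of things; names that differ only in an ending like _2 or _b are one class to them, and where a whole thing is asked for, a point or a joint stands for the part that bears it (a point fixed in the world has none). Each returns a list of dicts, best first, with "confidence" (0 to 1); they miss things now and then, are a little off and sometimes report something else, mostly with a low value. They report only what shows in the picture. A call takes as long as a camera call.
- optics.search_frame(camera, thing): "centre" ([x, y, z] in m, in world coordinates, good to about 4 mm: the middle of the surface that is visible of it).
- optics.masks_of(camera, thing): "region" (480x640 bool, what is visible of it).
- optics.place_of(camera, thing): "centre" ([x, y, z] in m, in world coordinates, good to about 4 mm: a listed point, or the origin of a listed thing).
The state is a dict: "clock": time; "joint_positions": joint angles; "joint_velocities": joint speeds; "joint_torque": joint torques, N m; "eef_pos": TCP position; "eef_rot": TCP orientation; "ft_force": force on the tool from outside, world axes, zero at the start; "wrist_torque": the same for the moment, N m; "gripper_width": opening from 0.0 (shut) to 1.0 (fully open).
Only numpy, scipy, OpenCV 4.12 (cv2) and the standard library are available. Lean on these libraries where they do the work, as an engineer would, in place of code of your own. Each camera call takes 0.05 s, during which the arm holds its last target. There are 200 camera calls.

## Working session

There is one attempt and no reset: what is moved stays moved. The work goes in short steps, Python scripts to look and compute and a tool call to move; the robot and the scene stay as the last step left them, time stands still between calls to the robot, and variables do not carry over. Pictures are saved under pics/ and viewed, about 12 in all and at most 16, crops included, and the job is handed in when it is done.

Besides the shell and the picture viewer there is one more tool, called after "Request:" as name([rows], argument=value, ...), one row to a line, values as JSON. step_arm: Moves the arm, as the interface text tells. Its arguments: {"type":"object","properties":{"commands":{"type":"array"},"squeeze":{"type":"number"}},"required":["commands"]}

```bash
mkdir -p pics; cat > h.py <<'E'
import numpy as np, cv2
from plant import env, optics
def world(name, depth, u, v):
    c=optics.get_calibration(name); z=depth[v,u]
    p=np.stack([(u-c["cx"])/c["fx"]*z,(v-c["cy"])/c["fy"]*z,z],-1)
    return (p-np.array(c["t"]))@np.array(c["R"])
E
python3 - <<'E'
from h import *
for n in ("top","scene"):
    im,d=optics.get_image(n); cv2.imwrite(f"pics/{n}0.png",im[:,:,::-1])
    np.savez(f"{n}0.npz",im=im,d=d)
for t in "canister_tray ring_tray bar_tray pattern_canister_mid pattern_ring_mid pattern_bar_mid canister_mid big_ring_mid small_ring_mid bar_mid".split():
    print(t,[(np.round(r["centre"],3).tolist(),round(r["confidence"],2)) for r in optics.place_of("top",t)[:4]])
s=env.get_state(); print(s["clock"],s["eef_pos"],s["eef_rot"],s["gripper_width"])
E
```

```text
canister_tray [([0.611, -0.036, -0.001], 0.66)]
ring_tray [([0.565, 0.227, -0.002], 0.68), ([0.373, -0.246, 0.009], 0.6)]
bar_tray [([0.571, -0.294, -0.002], 0.83)]
pattern_canister_mid [([0.598, -0.08, 0.03], 0.85), ([0.568, -0.293, -0.002], 0.55)]
pattern_ring_mid [([0.564, 0.279, 0.014], 0.73)]
pattern_bar_mid [([0.581, -0.247, 0.01], 0.56)]
canister_mid [([0.436, -0.006, 0.021], 0.53)]
big_ring_mid [([0.372, -0.247, 0.006], 0.55)]
small_ring_mid [([0.392, 0.287, 0.006], 0.56), ([0.404, 0.16, 0.007], 0.5)]
bar_mid [([0.394, 0.287, 0.004], 0.84)]
0.6 [ 0.16192098 -0.52561981  0.22967202] [ 2.52734641e+00 -1.86601081e+00  6.20040437e-06] 1.000818527583944
```

View pics/top0.png

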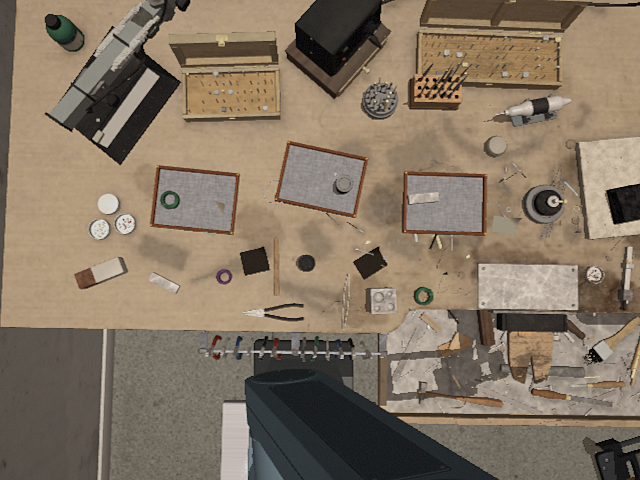

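View pics/scene0.png

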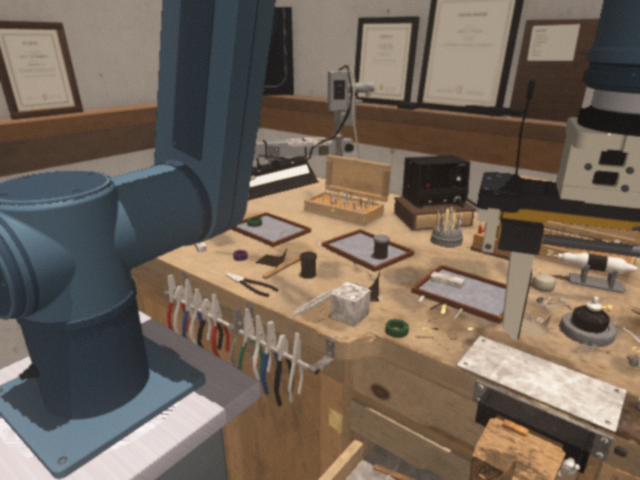

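The top view shows the ring tray at (195,200), the canister tray at (322,180, tilted) and the bar tray at (445,203). The loose pieces are the canister (306,263), small purple ring (223,276), steel bar (165,283) and big green ring (424,296), with a grey block near the ring at (383,300). The networks agree with this. Next I'll refine with depth.

```bash
python3 - <<'E'
from h import *
f=np.load("top0.npz"); im,d=f["im"],f["d"]
vv,uu=np.mgrid[0:480,0:640]; W=world("top",d,uu,vv)
def reg(name,u,v,r,lo,hi):
    m=(abs(uu-u)<r)&(abs(vv-v)<r)&(W[...,2]>lo)&(W[...,2]<hi)&(d>0)
    P=W[m]; 
    (c,s,a)=cv2.minAreaRect((P[:,:2]*1000).astype(np.float32))
    print(name,len(P),"mean",np.round(P.mean(0),4),"rect c",np.round(c,1),"size",np.round(s,1),"ang",round(a,1),"zmed",round(np.median(P[:,2]),4))
print("bench z",np.median(W[250:256,180:200,2]))
reg("canister",306,263,14,.035,.06)
reg("small",223,276,11,.008,.03)
reg("big",424,296,12,.008,.03)
reg("bar",165,283,20,.007,.03)
reg("pcan",343,185,12,.035,.06)
reg("pring",170,200,12,.011,.03)
reg("pbar",424,198,20,.013,.03)
reg("block",383,300,18,.008,.2)
hsv=cv2.cvtColor(im,cv2.COLOR_RGB2HSV)
rim=(hsv[...,1]>110)&(hsv[...,2]<170)&(hsv[...,0]<15)
for n,u,v in(("ringtray",195,200),("cantray",322,180),("bartray",445,203)):
    m=(abs(uu-u)<54)&(abs(vv-v)<46)&(W[...,2]>.007)&(W[...,2]<.018)&rim
    P=(W[m][:,:2]*1000).astype(np.float32); c,s,a=cv2.minAreaRect(P); print(n,m.sum(),np.round(c,1),np.round(s,1),round(a,1))
# height map picture of the near region
z=np.clip(W[...,2]*1000,0,80); z=(z/80*255).astype(np.uint8)
crop=np.hstack([im[140:330,60:500,::-1]]); hz=cv2.applyColorMap(z[140:330,60:500],cv2.COLORMAP_JET)
cv2.imwrite("pics/crop1.png",cv2.resize(np.vstack([crop,hz])[:,:],None,fx=1.55,fy=1.55))
c=optics.get_calibration("top");print(c["fx"])
for t in [(0,0)]:
  for y in(.3,.1,0,-.1,-.2,-.3): 
    p=np.array(c["R"])@[.4,y,0]+c["t"]; print(y,p[:2]/p[2]*c["fx"]+[c["cx"],c["cy"]])
E
```

```text
bench z -5.792349732419769e-05
canister 232 mean [ 0.4365 -0.0095  0.0464] rect c [436.5 -10. ] size [31.9 31.9] ang 0.9 zmed 0.0465
small 125 mean [0.4069 0.1602 0.0143] rect c [406.3 159.7] size [30.  30.1] ang 44.6 zmed 0.0143
big 178 mean [ 0.3746 -0.2516  0.0136] rect c [ 373.3 -251.9] size [37.4 36.2] ang 74.2 zmed 0.0136
bar 296 mean [0.3914 0.2817 0.013 ] rect c [391.4 282. ] size [62.8 19.6] ang 64.2 zmed 0.013
pcan 239 mean [ 0.5974 -0.082   0.0508] rect c [597.4 -82. ] size [32.8 33.1] ang 43.7 zmed 0.0509
pring 183 mean [0.5612 0.2739 0.0173] rect c [560.3 272.8] size [40.1 38.7] ang 86.1 zmed 0.0174
pbar 314 mean [ 0.5762 -0.2447  0.017 ] rect c [ 579.9 -245.2] size [71.1 70.8] ang 1.5 zmed 0.0169
block 711 mean [ 0.3647 -0.1612  0.0469] rect c [ 364.4 -163.1] size [49.6 50.9] ang 2.0 zmed 0.0489
ringtray 743 [564.7 225.1] [172.  127.8] 85.1
cantray 718 [612.8 -36.3] [170.9 128.5] 79.0
bartray 723 [ 567.  -294.2] [172.  128.4] 89.3
536.5511656578541
0.3 [156.92161709 278.39013976]
0.1 [253.68314344 280.03263984]
0 [301.94022137 280.85179035]
-0.1 [350.11512329 281.66954595]
-0.2 [398.20805894 282.4859102 ]
-0.3 [446.21923731 283.30088663]
```

View pics/crop1.png

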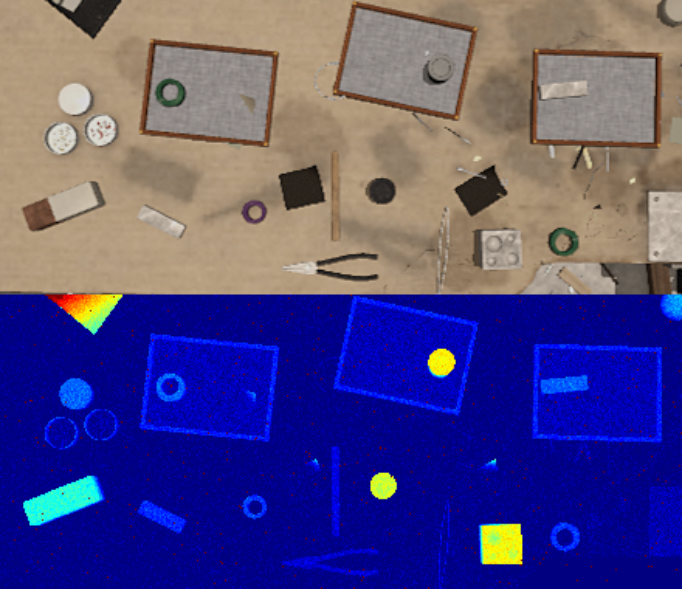

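The crop shows all four pieces clear of their neighbours. There is also a small raised scrap in the ring tray, at about (220,202) in the top image, so I'll check its height.

```bash
cat >> h.py <<'E'
from scipy.spatial.transform import Rotation as Ro
def plan(x,y,z,yaw=None):
    "shift (units of 30 mm, tool axes) and turn to TCP x,y,z with jaw axis at yaw deg"
    s=env.get_state(); R=Ro.from_rotvec(s["eef_rot"]).as_matrix()
    dv=R.T@(np.array([x,y,z])-s["eef_pos"])/.03
    cur=np.degrees(np.arctan2(R[1,0],R[0,0])); t=0
    if yaw is not None:
        t=-((yaw-cur+90)%180-90)
    print("cur",np.round(s["eef_pos"],4),"yaw",round(cur,1),"-> d",np.round(dv,3),"turn",round(np.radians(t),3),"q6",round(s["joint_positions"][5],2),"clock",s["clock"])
E
python3 - <<'E'
from h import *
f=np.load("top0.npz"); im,d=f["im"],f["d"]
vv,uu=np.mgrid[0:480,0:640]; W=world("top",d,uu,vv)
np.set_printoptions(linewidth=200)
print((W[192:214,208:236:1,2]*1000).round().astype(int)); print(W[202,220],W[202,225])
plan(.4365,-.0095,.15,0)
E
```

```text
[[   7    2 1116    4    2    6    2    5    1    3    5    0    3    6    3    8    5    5    4    6    5    3    6    4    6    6    6   17]
 [   6    6    2    9    3    4    7    6    9    2    3    8    5    3    3    1    4    4    2    7    5    2    7    6    6    4    7   12]
 [   0    4    3    3    5    2    2    4    7    4    3    7    5    7    6    5    3 1116    8    1    3    3    7    6   -2    6    1   14]
 [   1    4    1    6    7    7    1    8    3    3    7    1    5    4    5    4    4    4    6    6    4    5    3    0    4    9    1   12]
 [   4    5    6    4    8    8   -2    2    2    2    2    4    8    5    4    4    1    6    3    4    8    3    8    5    5    5   12   14]
 [   3    4    6    9    2    4    4    7    8    2    4    5   -1    5    4    5    6    3    3    7    5    4    4    6    3    6    9    8]
 [   8    0    4    6    4    0    6    6    3    5    2    6    9    7    3    3    7    5    2    6    4    4    4    4   -4    1   12   16]
 [   5    6    3    2    7    4    3    7    4    7    6    1    3    4    5    6    3    4    1   
[... 1532 characters left out ...]
  4    6    6    5    8    8    5    5    7    4    5    6    4    5   10 1116   10]
 [   5    4    7    7    2    5    6    8    3    4    2    9    4    5    7    9    5    6    2   -1    4    4    7    3    4   11   13   10]
 [   3    1    0    3    4    3    8    3    5    3    3    5    7    5    3    5    5    7    7    8    2    4    0    9    7   11   10   14]
 [   0    5    3    6    5    6    3    5    5    1    5    1    3    8    6    5    4    2    4    1    0    5    6    6    7   14    9    8]]
[0.55911577 0.17116355 0.01711163] [ 5.61481252e-01  1.63624540e-01 -6.20827416e-05]
cur [ 0.1619 -0.5256  0.2297] yaw -72.9 -> d [-13.747 -13.812   2.655] turn -1.272 q6 -0.2 clock 0.6
```

Request:
step_arm([
  {"dx":-13.75,"dy":-13.8,"dz":2.65,"turn":0.298,"fingers":0.35},
  {"dx":-13.75,"dy":-13.8,"dz":2.65,"turn":0.298,"fingers":0.35},
  {"dx":-13.75,"dy":-13.8,"dz":2.65,"turn":0.298,"fingers":0.35},
  {"dx":-13.75,"dy":-13.8,"dz":2.65,"turn":0.298,"fingers":0.35},
  {"dx":-13.75,"dy":-13.8,"dz":2.65,"turn":0.298,"fingers":0.35},
  {"dx":-13.75,"dy":-13.8,"dz":2.65,"turn":0.298,"fingers":0.35},
  {"dx":-13.75,"dy":-13.8,"dz":2.65,"turn":0.298,"fingers":0.35},
  {"dx":-13.75,"dy":-13.8,"dz":2.65,"turn":0.298,"fingers":0.35},
  {"dx":-13.75,"dy":-13.8,"dz":2.65,"turn":0.298,"fingers":0.35},
  {"dx":-13.75,"dy":-13.8,"dz":2.65,"turn":0.298,"fingers":0.35},
], squeeze=12)

```text
clock: 1.6
eef_pos: [0.3952, -0.0863, 0.1625]
eef_rot: [-2.222, 2.221, -0.002]
ft_force: [0.8, -0.7, 0.3]
gripper_width: 0.652
```

```bash
python3 -c "
from h import *
plan(.4365,-.0095,.12,90);print(env.get_state()['gripper_width'])"
```

```text
cur [ 0.3952 -0.0863  0.1625] yaw -90.0 -> d [-2.562 -1.376  1.416] turn 0.001 q6 1.08 clock 1.6
0.6517548451653891
```

Request:
step_arm([
  {"dx":-2.56,"dy":-1.376,"dz":1.4,"fingers":0.35},
  {"dx":-2.56,"dy":-1.376,"dz":1.4,"fingers":0.35},
  {"dx":-2.56,"dy":-1.376,"dz":1.4,"fingers":0.35},
  {"dx":-2.56,"dy":-1.376,"dz":1.4,"fingers":0.35},
  {"dx":-2.56,"dy":-1.376,"dz":4.25,"fingers":0.35},
  {"dx":-2.56,"dy":-1.376,"dz":4.25,"fingers":0.35},
  {"dx":-2.56,"dy":-1.376,"dz":4.25,"fingers":0.35},
  {"dx":-2.56,"dy":-1.376,"dz":4.25,"fingers":0.35},
])

```text
schema error: expected keys dx, dy, dz, turn, fingers
```

Request:
step_arm([
  {"fingers":0.75},
  {"fingers":0.75},
  {"fingers":0.75},
  {"fingers":0.75},
  {"fingers":0.75},
  {"fingers":0.75},
])

```text
schema error: expected keys dx, dy, dz, turn, fingers
```

```bash
python3 -c "
from h import *
plan(.62,.003,.15,90);print(env.get_state()['gripper_width']*93)"
```

```text
cur [ 0.3952 -0.0863  0.1625] yaw -90.0 -> d [-2.974 -7.495  0.424] turn 0.001 q6 1.08 clock 1.6
60.613200600381184
```

All five keys are required in each row.

Request:
step_arm([
  {"dx":-2.56,"dy":-1.376,"dz":1.4,"turn":0,"fingers":0.35},
  {"dx":-2.56,"dy":-1.376,"dz":1.4,"turn":0,"fingers":0.35},
  {"dx":-2.56,"dy":-1.376,"dz":1.4,"turn":0,"fingers":0.35},
  {"dx":-2.56,"dy":-1.376,"dz":1.4,"turn":0,"fingers":0.35},
  {"dx":-2.56,"dy":-1.376,"dz":4.25,"turn":0,"fingers":0.35},
  {"dx":-2.56,"dy":-1.376,"dz":4.25,"turn":0,"fingers":0.35},
  {"dx":-2.56,"dy":-1.376,"dz":4.25,"turn":0,"fingers":0.35},
  {"dx":-2.56,"dy":-1.376,"dz":4.25,"turn":0,"fingers":0.35},
])

```text
clock: 2.4
eef_pos: [0.4367, -0.0109, 0.0358]
eef_rot: [-2.22, 2.223, -0.002]
ft_force: [0.1, -1.0, -0.2]
gripper_width: 0.648
```

Request:
step_arm([
  {"dx":0,"dy":0,"dz":0,"turn":0,"fingers":0.75},
  {"dx":0,"dy":0,"dz":0,"turn":0,"fingers":0.75},
  {"dx":0,"dy":0,"dz":0,"turn":0,"fingers":0.75},
  {"dx":0,"dy":0,"dz":0,"turn":0,"fingers":0.75},
  {"dx":0,"dy":0,"dz":0,"turn":0,"fingers":0.75},
  {"dx":0,"dy":0,"dz":0,"turn":0,"fingers":0.75},
])

```text
clock: 3.0
eef_pos: [0.4375, -0.011, 0.0365]
eef_rot: [-2.219, 2.222, -0.005]
ft_force: [0.4, 0.1, 7.5]
gripper_width: 0.363
```

```bash
python3 -c "
from h import *
plan(.62,.003,.12,90);print(env.get_state()['gripper_width']*93)"
```

```text
cur [ 0.4375 -0.011   0.0365] yaw -90.1 -> d [-0.472 -6.091 -2.767] turn -0.001 q6 1.29 clock 3.0
33.76000681848733
```

Request:
step_arm([
  {"dx":0,"dy":0,"dz":-1,"turn":0,"fingers":0.75},
  {"dx":0,"dy":0,"dz":-2.2,"turn":0,"fingers":0.75},
  {"dx":0,"dy":-1,"dz":-2.75,"turn":0,"fingers":0.75},
  {"dx":-0.2,"dy":-2,"dz":-2.75,"turn":0,"fingers":0.75},
  {"dx":-0.3,"dy":-3,"dz":-2.75,"turn":0,"fingers":0.75},
  {"dx":-0.4,"dy":-4,"dz":-2.75,"turn":0,"fingers":0.75},
  {"dx":-0.47,"dy":-5,"dz":-2.75,"turn":0,"fingers":0.75},
  {"dx":-0.47,"dy":-5.8,"dz":-2.75,"turn":0,"fingers":0.75},
  {"dx":-0.47,"dy":-6.1,"dz":-2.75,"turn":0,"fingers":0.75},
  {"dx":-0.47,"dy":-6.1,"dz":-2.75,"turn":0,"fingers":0.75},
])

```text
clock: 4.0
eef_pos: [0.6205, 0.003, 0.1188]
eef_rot: [-2.22, 2.222, -0.004]
ft_force: [-0.6, 0.7, -0.1]
gripper_width: 0.36
```

```bash
python3 -c "
from h import *
plan(.62,.003,.0415,90);print(env.get_state()['gripper_width']*93)
im,d=optics.get_image('scene');cv2.imwrite('pics/s1.png',cv2.resize(im[170:330,180:500,::-1],None,fx=2,fy=2))"
```

```text
cur [0.6205 0.003  0.1188] yaw -90.1 -> d [-2.000e-03  2.100e-02  2.577e+00] turn -0.001 q6 1.4 clock 4.0
33.438773459901036
```

View pics/s1.png

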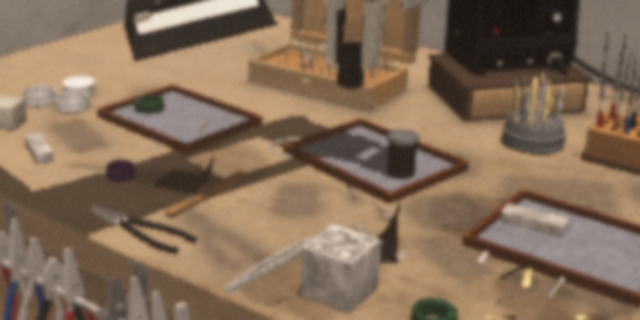

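The canister hangs upright in the jaws (350,60), over its tray. Lowering and releasing it now.

Request:
step_arm([
  {"dx":0,"dy":0,"dz":1,"turn":0,"fingers":0.75},
  {"dx":0,"dy":0,"dz":2,"turn":0,"fingers":0.75},
  {"dx":0,"dy":0,"dz":2.4,"turn":0,"fingers":0.75},
  {"dx":0,"dy":0,"dz":2.57,"turn":0,"fingers":0.75},
  {"dx":0,"dy":0,"dz":2.59,"turn":0,"fingers":0.75},
  {"dx":0,"dy":0,"dz":2.59,"turn":0,"fingers":0.75},
])

```text
clock: 4.65
eef_pos: [0.6202, 0.0028, 0.0424]
eef_rot: [-2.22, 2.222, -0.005]
ft_force: [0.4, 0.0, -0.3]
gripper_width: 0.363
```

Request:
step_arm([
  {"dx":0,"dy":0,"dz":0,"turn":0,"fingers":0.5},
  {"dx":0,"dy":0,"dz":0,"turn":0,"fingers":0.4},
  {"dx":0,"dy":0,"dz":0,"turn":0,"fingers":0.4},
  {"dx":0,"dy":0,"dz":0,"turn":0,"fingers":0.4},
  {"dx":0,"dy":0,"dz":-0.5,"turn":0,"fingers":0.4},
  {"dx":0,"dy":0,"dz":-1.5,"turn":0,"fingers":0.4},
  {"dx":0,"dy":0,"dz":-2.6,"turn":0,"fingers":0.4},
  {"dx":0,"dy":0,"dz":-2.6,"turn":0,"fingers":0.4},
])

```text
clock: 5.45
eef_pos: [0.6232, 0.0025, 0.1255]
eef_rot: [-2.216, 2.218, -0.017]
ft_force: [0.6, -0.2, 0.3]
gripper_width: 0.6
```

```bash
python3 -c "
from h import *
plan(.3738,-.2518,.08,90)"
```

```text
cur [0.6232 0.0025 0.1255] yaw -90.0 -> d [8.478 8.323 1.445] turn -0.001 q6 1.4 clock 5.45
```

Request:
step_arm([
  {"dx":8.48,"dy":8.32,"dz":0.85,"turn":0,"fingers":0.42},
  {"dx":8.48,"dy":8.32,"dz":0.85,"turn":0,"fingers":0.42},
  {"dx":8.48,"dy":8.32,"dz":0.85,"turn":0,"fingers":0.42},
  {"dx":8.48,"dy":8.32,"dz":0.85,"turn":0,"fingers":0.42},
  {"dx":8.48,"dy":8.32,"dz":0.85,"turn":0,"fingers":0.42},
  {"dx":8.48,"dy":8.32,"dz":0.85,"turn":0,"fingers":0.42},
  {"dx":8.48,"dy":8.32,"dz":0.85,"turn":0,"fingers":0.42},
  {"dx":8.48,"dy":8.32,"dz":0.85,"turn":0,"fingers":0.42},
  {"dx":8.48,"dy":8.32,"dz":0.85,"turn":0,"fingers":0.42},
  {"dx":8.48,"dy":8.32,"dz":0.85,"turn":0,"fingers":0.42},
])

```text
clock: 6.45
eef_pos: [0.3741, -0.2511, 0.0977]
eef_rot: [-2.216, 2.218, -0.016]
ft_force: [-0.6, 0.4, -0.0]
gripper_width: 0.579
```

```bash
python3 -c "
from h import *
plan(.3738,-.2518,.0145,90)"
```

```text
cur [ 0.3741 -0.2511  0.0977] yaw -90.1 -> d [0.014 0.044 2.773] turn -0.001 q6 0.72 clock 6.45
```

Request:
step_arm([
  {"dx":0,"dy":0,"dz":1,"turn":0,"fingers":0.42},
  {"dx":0,"dy":0,"dz":2,"turn":0,"fingers":0.42},
  {"dx":0,"dy":0,"dz":2.75,"turn":0,"fingers":0.42},
  {"dx":0,"dy":0,"dz":2.75,"turn":0,"fingers":0.42},
  {"dx":0,"dy":0,"dz":2.75,"turn":0,"fingers":0.42},
  {"dx":0,"dy":0,"dz":2.75,"turn":0,"fingers":0.75},
  {"dx":0,"dy":0,"dz":2.75,"turn":0,"fingers":0.75},
  {"dx":0,"dy":0,"dz":2.75,"turn":0,"fingers":0.75},
  {"dx":0,"dy":0,"dz":2.75,"turn":0,"fingers":0.75},
  {"dx":0,"dy":0,"dz":2.75,"turn":0,"fingers":0.75},
])

```text
clock: 7.45
eef_pos: [0.3757, -0.2517, 0.0161]
eef_rot: [-2.215, 2.218, -0.019]
ft_force: [1.4, 3.1, 7.5]
gripper_width: 0.4
```

```bash
python3 -c "
from h import *
plan(.596,.211,.12,90);print(env.get_state()['gripper_width']*93)"
```

```text
cur [ 0.3757 -0.2517  0.0161] yaw -90.1 -> d [-15.42   -7.37   -3.419] turn -0.001 q6 0.72 clock 7.45
37.207169834517664
```

Request:
step_arm([
  {"dx":0,"dy":0,"dz":-1,"turn":0,"fingers":0.75},
  {"dx":0,"dy":0,"dz":-2.2,"turn":0,"fingers":0.75},
  {"dx":-1,"dy":-0.5,"dz":-3.4,"turn":0,"fingers":0.75},
  {"dx":-2.2,"dy":-1,"dz":-3.4,"turn":0,"fingers":0.75},
  {"dx":-3.5,"dy":-1.6,"dz":-3.4,"turn":0,"fingers":0.75},
  {"dx":-4.8,"dy":-2.3,"dz":-3.4,"turn":0,"fingers":0.75},
  {"dx":-6.1,"dy":-2.9,"dz":-3.4,"turn":0,"fingers":0.75},
  {"dx":-7.4,"dy":-3.5,"dz":-3.4,"turn":0,"fingers":0.75},
  {"dx":-8.7,"dy":-4.2,"dz":-3.4,"turn":0,"fingers":0.75},
  {"dx":-10,"dy":-4.8,"dz":-3.4,"turn":0,"fingers":0.75},
])

```text
clock: 8.45
eef_pos: [0.5194, 0.05, 0.1192]
eef_rot: [-2.214, 2.218, -0.02]
ft_force: [0.3, -0.6, -0.3]
gripper_width: 0.4
```

```bash
python3 -c "
from h import *
plan(.596,.211,.12,90);print(env.get_state()['gripper_width']*93)"
```

```text
cur [0.5194 0.05   0.1192] yaw -90.1 -> d [-5.37  -2.545 -0.011] turn -0.002 q6 1.46 clock 8.45
37.23695884378472
```

Request:
step_arm([
  {"dx":-1.3,"dy":-0.6,"dz":0,"turn":0,"fingers":0.75},
  {"dx":-2.6,"dy":-1.2,"dz":0,"turn":0,"fingers":0.75},
  {"dx":-3.9,"dy":-1.85,"dz":0,"turn":0,"fingers":0.75},
  {"dx":-5,"dy":-2.4,"dz":0,"turn":0,"fingers":0.75},
  {"dx":-5.37,"dy":-2.54,"dz":0,"turn":0,"fingers":0.75},
  {"dx":-5.37,"dy":-2.54,"dz":0,"turn":0,"fingers":0.75},
  {"dx":-5.37,"dy":-2.54,"dz":1.2,"turn":0,"fingers":0.75},
  {"dx":-5.37,"dy":-2.54,"dz":2.4,"turn":0,"fingers":0.75},
  {"dx":-5.37,"dy":-2.54,"dz":3,"turn":0,"fingers":0.75},
  {"dx":-5.37,"dy":-2.54,"dz":3,"turn":0,"fingers":0.75},
])

```text
clock: 9.45
eef_pos: [0.5939, 0.2082, 0.0265]
eef_rot: [-2.217, 2.224, -0.014]
ft_force: [-0.4, -0.1, -1.2]
gripper_width: 0.395
```

Request:
step_arm([
  {"dx":0,"dy":0,"dz":0.26,"turn":0,"fingers":0.75},
  {"dx":0,"dy":0,"dz":0.26,"turn":0,"fingers":0.75},
  {"dx":0,"dy":0,"dz":0.26,"turn":0,"fingers":0.52},
  {"dx":0,"dy":0,"dz":0.26,"turn":0,"fingers":0.48},
  {"dx":0,"dy":0,"dz":0.26,"turn":0,"fingers":0.48},
  {"dx":0,"dy":0,"dz":-0.3,"turn":0,"fingers":0.48},
  {"dx":0,"dy":0,"dz":-1.3,"turn":0,"fingers":0.48},
  {"dx":0,"dy":0,"dz":-2.3,"turn":0,"fingers":0.48},
  {"dx":0,"dy":0,"dz":-2.3,"turn":0,"fingers":0.48},
  {"dx":0,"dy":0,"dz":-2.3,"turn":0,"fingers":0.48},
])

```text
clock: 10.45
eef_pos: [0.5938, 0.2088, 0.0964]
eef_rot: [-2.217, 2.223, -0.015]
ft_force: [-0.3, -0.9, 0.2]
gripper_width: 0.512
```

```bash
python3 -c "
from h import *
plan(.4065,.160,.08,90);print(env.get_state()['gripper_width']*93)"
```

```text
cur [0.5938 0.2088 0.0964] yaw -90.2 -> d [1.643 6.244 0.501] turn -0.003 q6 1.74 clock 10.45
47.580056725500945
```

Now the small ring.

Request:
step_arm([
  {"dx":1.64,"dy":6.24,"dz":0,"turn":0,"fingers":0.48},
  {"dx":1.64,"dy":6.24,"dz":0,"turn":0,"fingers":0.48},
  {"dx":1.64,"dy":6.24,"dz":0,"turn":0,"fingers":0.48},
  {"dx":1.64,"dy":6.24,"dz":0,"turn":0,"fingers":0.48},
  {"dx":1.64,"dy":6.24,"dz":0,"turn":0,"fingers":0.48},
  {"dx":1.64,"dy":6.24,"dz":0.5,"turn":0,"fingers":0.48},
  {"dx":1.64,"dy":6.24,"dz":1.6,"turn":0,"fingers":0.48},
  {"dx":1.64,"dy":6.24,"dz":2.7,"turn":0,"fingers":0.48},
  {"dx":1.64,"dy":6.24,"dz":2.7,"turn":0,"fingers":0.48},
])

```text
clock: 11.35
eef_pos: [0.4079, 0.1598, 0.0122]
eef_rot: [-2.216, 2.224, -0.015]
ft_force: [-0.1, -0.4, 0.0]
gripper_width: 0.522
```

Request:
step_arm([
  {"dx":0,"dy":0,"dz":0,"turn":0,"fingers":0.8},
  {"dx":0,"dy":0,"dz":0,"turn":0,"fingers":0.8},
  {"dx":0,"dy":0,"dz":0,"turn":0,"fingers":0.8},
  {"dx":0,"dy":0,"dz":0,"turn":0,"fingers":0.8},
  {"dx":0,"dy":0,"dz":0,"turn":0,"fingers":0.8},
  {"dx":0,"dy":0,"dz":0,"turn":0,"fingers":0.8},
])

```text
clock: 11.95
eef_pos: [0.4079, 0.1597, 0.0122]
eef_rot: [-2.216, 2.224, -0.015]
ft_force: [0.7, 0.4, -0.3]
gripper_width: 0.322
```

```bash
python3 -c "
from h import *
plan(.536,.211,.1,90);print(env.get_state()['gripper_width']*93)"
```

```text
cur [0.4079 0.1597 0.0122] yaw -90.2 -> d [-1.707 -4.289 -2.901] turn -0.003 q6 1.7 clock 11.95
29.972039703270877
```

Request:
step_arm([
  {"dx":0,"dy":0,"dz":-1,"turn":0,"fingers":0.8},
  {"dx":0,"dy":0,"dz":-2,"turn":0,"fingers":0.8},
  {"dx":-0.5,"dy":-1.1,"dz":-2.5,"turn":0,"fingers":0.8},
  {"dx":-1,"dy":-2.3,"dz":-2.5,"turn":0,"fingers":0.8},
  {"dx":-1.4,"dy":-3.5,"dz":-2.5,"turn":0,"fingers":0.8},
  {"dx":-1.7,"dy":-4.29,"dz":-2.5,"turn":0,"fingers":0.8},
  {"dx":-1.7,"dy":-4.29,"dz":-2.5,"turn":0,"fingers":0.8},
  {"dx":-1.7,"dy":-4.29,"dz":-1.4,"turn":0,"fingers":0.8},
  {"dx":-1.7,"dy":-4.29,"dz":-0.5,"turn":0,"fingers":0.8},
  {"dx":-1.7,"dy":-4.29,"dz":-0.5,"turn":0,"fingers":0.8},
])

```text
clock: 12.95
eef_pos: [0.5322, 0.2094, 0.0244]
eef_rot: [2.214, -2.221, 0.007]
ft_force: [-0.9, -0.3, -0.1]
gripper_width: 0.326
```

```bash
python3 -c "
from h import *
plan(.536,.211,.017,90);print(env.get_state()['gripper_width']*93)"
```

```text
cur [0.5322 0.2094 0.0244] yaw -90.2 -> d [-0.056 -0.126  0.246] turn -0.003 q6 1.76 clock 12.95
30.350799395797697
```

Request:
step_arm([
  {"dx":-0.06,"dy":-0.1,"dz":0.24,"turn":0,"fingers":0.8},
  {"dx":-0.06,"dy":-0.1,"dz":0.24,"turn":0,"fingers":0.8},
  {"dx":-0.06,"dy":-0.1,"dz":0.24,"turn":0,"fingers":0.6},
  {"dx":-0.06,"dy":-0.1,"dz":0.24,"turn":0,"fingers":0.56},
  {"dx":-0.06,"dy":-0.1,"dz":0.24,"turn":0,"fingers":0.56},
  {"dx":-0.06,"dy":-0.1,"dz":-0.4,"turn":0,"fingers":0.56},
  {"dx":-0.06,"dy":-0.1,"dz":-1.4,"turn":0,"fingers":0.56},
  {"dx":-0.06,"dy":-0.1,"dz":-2.4,"turn":0,"fingers":0.56},
  {"dx":-0.06,"dy":-0.1,"dz":-2.4,"turn":0,"fingers":0.56},
])

```text
clock: 13.85
eef_pos: [0.5384, 0.2124, 0.1012]
eef_rot: [-2.216, 2.224, -0.015]
ft_force: [0.6, 0.3, -0.0]
gripper_width: 0.439
```

```bash
python3 -c "
from h import *
plan(.3914,.2818,.09,-25.8);print(env.get_state()['gripper_width']*93)"
```

```text
cur [0.5384 0.2124 0.1012] yaw -90.2 -> d [-2.3    4.911  0.321] turn -1.124 q6 1.76 clock 13.85
40.84759040206687
```

Request:
step_arm([
  {"dx":-2.3,"dy":4.91,"dz":0.3,"turn":-1.124,"fingers":0.56},
  {"dx":-2.3,"dy":4.91,"dz":0.3,"turn":-1.124,"fingers":0.56},
  {"dx":-2.3,"dy":4.91,"dz":0.3,"turn":-1.124,"fingers":0.56},
  {"dx":-2.3,"dy":4.91,"dz":0.3,"turn":-1.124,"fingers":0.56},
  {"dx":-2.3,"dy":4.91,"dz":0.3,"turn":-1.124,"fingers":0.56},
  {"dx":-2.3,"dy":4.91,"dz":0.3,"turn":-1.124,"fingers":0.56},
  {"dx":-2.3,"dy":4.91,"dz":0.3,"turn":-1.124,"fingers":0.56},
  {"dx":-2.3,"dy":4.91,"dz":0.3,"turn":-1.124,"fingers":0.56},
  {"dx":-2.3,"dy":4.91,"dz":0.3,"turn":-1.124,"fingers":0.56},
  {"dx":-2.3,"dy":4.91,"dz":0.3,"turn":-1.124,"fingers":0.56},
])

```text
clock: 14.85
eef_pos: [0.3912, 0.2817, 0.0904]
eef_rot: [3.058, -0.704, 0.014]
ft_force: [-0.6, -0.1, 0.9]
gripper_width: 0.441
```

```bash
python3 -c "
from h import *
plan(.3914,.2818,.0135,-25.8);print(env.get_state()['gripper_width']*93)"
```

```text
cur [0.3912 0.2817 0.0904] yaw -25.9 -> d [-0.021 -0.008  2.563] turn -0.002 q6 0.86 clock 14.85
41.004484105950205
```

Request:
step_arm([
  {"dx":0,"dy":0,"dz":1,"turn":0,"fingers":0.56},
  {"dx":0,"dy":0,"dz":2,"turn":0,"fingers":0.56},
  {"dx":0,"dy":0,"dz":2.56,"turn":0,"fingers":0.56},
  {"dx":0,"dy":0,"dz":2.56,"turn":0,"fingers":0.56},
  {"dx":0,"dy":0,"dz":2.56,"turn":0,"fingers":0.9},
  {"dx":0,"dy":0,"dz":2.56,"turn":0,"fingers":0.9},
  {"dx":0,"dy":0,"dz":2.56,"turn":0,"fingers":0.9},
  {"dx":0,"dy":0,"dz":2.56,"turn":0,"fingers":0.9},
  {"dx":0,"dy":0,"dz":2.56,"turn":0,"fingers":0.9},
  {"dx":0,"dy":0,"dz":2.56,"turn":0,"fingers":0.9},
], squeeze=25)

```text
clock: 15.85
eef_pos: [0.3919, 0.2813, 0.0138]
eef_rot: [3.058, -0.704, 0.014]
ft_force: [-0.9, 0.2, 1.4]
gripper_width: 0.202
```

Request:
step_arm([
  {"dx":0,"dy":0,"dz":-1,"turn":0,"fingers":0.9},
  {"dx":0,"dy":0,"dz":-2,"turn":0,"fingers":0.9},
  {"dx":0,"dy":0,"dz":-3,"turn":0,"fingers":0.9},
  {"dx":0,"dy":0,"dz":-3.5,"turn":0,"fingers":0.9},
  {"dx":0,"dy":0,"dz":-3.5,"turn":0,"fingers":0.9},
])

```text
clock: 16.35
eef_pos: [0.3925, 0.2826, 0.1209]
eef_rot: [3.061, -0.704, 0.021]
ft_force: [0.4, -0.0, -2.0]
gripper_width: 0.204
```

```bash
python3 -c "
from h import *
plan(.558,-.332,.12,0);print(env.get_state()['gripper_width']*93)
im,d=optics.get_image('scene');cv2.imwrite('pics/s2.png',cv2.resize(im[130:330,150:550,::-1],None,fx=2,fy=2))"
```

```text
cur [0.3925 0.2826 0.1209] yaw -25.9 -> d [13.913 16.017  0.172] turn -0.452 q6 0.86 clock 16.35
18.95358455024984
```

View pics/s2.png

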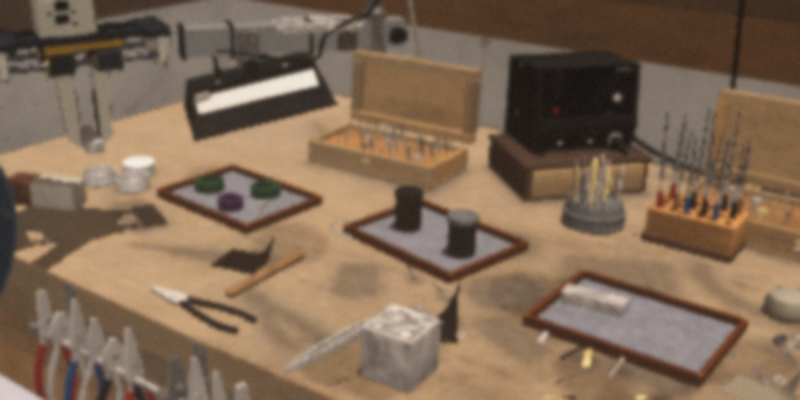

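The canister stands in its tray (408,208), both loose rings lie next to the pattern ring (230,203 and 265,188), and the bar is held at (95,145). Carrying the bar over next.

Request:
step_arm([
  {"dx":0.7,"dy":0.8,"dz":0,"turn":-0.05,"fingers":0.9},
  {"dx":1.7,"dy":2,"dz":0,"turn":-0.1,"fingers":0.9},
  {"dx":2.7,"dy":3.1,"dz":0,"turn":-0.15,"fingers":0.9},
  {"dx":3.7,"dy":4.3,"dz":0,"turn":-0.2,"fingers":0.9},
  {"dx":4.7,"dy":5.4,"dz":0,"turn":-0.25,"fingers":0.9},
  {"dx":5.7,"dy":6.6,"dz":0,"turn":-0.3,"fingers":0.9},
  {"dx":6.7,"dy":7.7,"dz":0,"turn":-0.35,"fingers":0.9},
  {"dx":7.7,"dy":8.9,"dz":0,"turn":-0.4,"fingers":0.9},
  {"dx":8.7,"dy":10,"dz":0,"turn":-0.45,"fingers":0.9},
  {"dx":9.5,"dy":10.9,"dz":0,"turn":-0.452,"fingers":0.9},
])

```text
clock: 17.4
eef_pos: [0.5044, -0.1388, 0.1206]
eef_rot: [3.138, -0.0, 0.012]
ft_force: [-0.1, 0.4, -1.7]
gripper_width: 0.203
```

```bash
python3 -c "
from h import *
plan(.558,-.332,.12,-0.7);print(env.get_state()['gripper_width']*93)"
```

```text
cur [ 0.5044 -0.1388  0.1206] yaw -0.0 -> d [1.788 6.44  0.057] turn 0.012 q6 -0.48 clock 17.4
18.866091555258542
```

Request:
step_arm([
  {"dx":0.35,"dy":1.3,"dz":0,"turn":0.01,"fingers":0.9},
  {"dx":0.7,"dy":2.6,"dz":0,"turn":0.01,"fingers":0.9},
  {"dx":1.1,"dy":4,"dz":0,"turn":0.01,"fingers":0.9},
  {"dx":1.5,"dy":5.3,"dz":0,"turn":0.01,"fingers":0.9},
  {"dx":1.79,"dy":6.44,"dz":0,"turn":0.01,"fingers":0.9},
  {"dx":1.79,"dy":6.44,"dz":0,"turn":0.01,"fingers":0.9},
  {"dx":1.79,"dy":6.44,"dz":1.2,"turn":0.01,"fingers":0.9},
  {"dx":1.79,"dy":6.44,"dz":2.4,"turn":0.01,"fingers":0.9},
  {"dx":1.79,"dy":6.44,"dz":3.1,"turn":0.01,"fingers":0.9},
  {"dx":1.79,"dy":6.44,"dz":3.1,"turn":0.01,"fingers":0.9},
])

```text
clock: 18.4
eef_pos: [0.5554, -0.3288, 0.0232]
eef_rot: [-3.138, 0.016, 0.0]
ft_force: [-0.7, 0.5, -1.1]
gripper_width: 0.203
```

```bash
python3 -c "
from h import *
plan(.558,-.332,.018,-0.7)"
```

```text
cur [ 0.5554 -0.3288  0.0232] yaw -0.6 -> d [0.088 0.107 0.171] turn 0.002 q6 -0.7 clock 18.4
```

Request:
step_arm([
  {"dx":0.05,"dy":0.05,"dz":0.16,"turn":0,"fingers":0.9},
  {"dx":0.05,"dy":0.05,"dz":0.16,"turn":0,"fingers":0.9},
  {"dx":0.05,"dy":0.05,"dz":0.16,"turn":0,"fingers":0.65},
  {"dx":0.05,"dy":0.05,"dz":0.16,"turn":0,"fingers":0.65},
  {"dx":0.05,"dy":0.05,"dz":0.16,"turn":0,"fingers":0.65},
  {"dx":0.05,"dy":0.05,"dz":-0.4,"turn":0,"fingers":0.65},
  {"dx":0.05,"dy":0.05,"dz":-2,"turn":0,"fingers":0.65},
  {"dx":0.05,"dy":0.05,"dz":-4,"turn":0,"fingers":0.65},
  {"dx":0.05,"dy":0.05,"dz":-4,"turn":0,"fingers":0.65},
])

```text
clock: 19.3
eef_pos: [0.5597, -0.3332, 0.1508]
eef_rot: [3.137, -0.016, 0.014]
ft_force: [1.0, -0.4, 0.4]
gripper_width: 0.351
```

Request:
step_arm([
  {"dx":-3,"dy":2,"dz":-2,"turn":0,"fingers":0.5},
  {"dx":-6,"dy":4,"dz":-2,"turn":0,"fingers":0.5},
  {"dx":-6,"dy":5,"dz":-2,"turn":0,"fingers":0.5},
  {"dx":-6,"dy":5,"dz":-2,"turn":0,"fingers":0.5},
  {"dx":-6,"dy":5,"dz":-2,"turn":0,"fingers":0.5},
  {"dx":-6,"dy":5,"dz":-2,"turn":0,"fingers":0.5},
  {"dx":-6,"dy":5,"dz":-2,"turn":0,"fingers":0.5},
  {"dx":-6,"dy":5,"dz":-2,"turn":0,"fingers":0.5},
])

```text
clock: 20.1
eef_pos: [0.3783, -0.4801, 0.2094]
eef_rot: [3.138, -0.015, 0.014]
ft_force: [0.5, 0.1, 0.6]
gripper_width: 0.501
```

```bash
python3 - <<'E'
from h import *
im,d=optics.get_image("top"); vv,uu=np.mgrid[0:480,0:640]; W=world("top",d,uu,vv)
T={"ring":(.5647,.2251,-4.9),"can":(.6128,-.0363,-11),"bar":(.567,-.2942,-.7)}
c=optics.get_calibration("top")
def reg(n,x,y,r,lo,hi,t):
    m=(np.hypot(W[...,0]-x,W[...,1]-y)<r)&(W[...,2]>lo)&(W[...,2]<hi)&(d>0)
    P=W[m]; a=np.radians(T[t][2]); e=P.mean(0)[:2]-T[t][:2]
    l=[np.cos(a)*e[0]+np.sin(a)*e[1],-np.sin(a)*e[0]+np.cos(a)*e[1]]
    A=np.c_[P[:,:2]-P[:,:2].mean(0),np.ones(len(P))]; g=np.linalg.lstsq(A,P[:,2],rcond=None)[0]
    print(n,len(P),np.round(P.mean(0),4),"tray xy",np.round(l,4),"tilt",np.round(np.hypot(*g[:2]),3))
reg("can",.620,.003,.022,.035,.07,"can"); reg("pcan",.5974,-.082,.02,.035,.07,"can")
reg("big",.594,.209,.023,.012,.03,"ring"); reg("small",.536,.211,.019,.012,.03,"ring"); reg("pring",.5612,.2739,.023,.012,.03,"ring")
reg("bar",.557,-.33,.034,.013,.03,"bar"); reg("pbar",.5762,-.2447,.034,.013,.03,"bar")
cv2.imwrite("pics/t3.png",cv2.resize(im[130:330,130:510,::-1],None,fx=2,fy=2))
s=env.get_state();print(s["clock"],s["eef_pos"])
E
```

```text
can 234 [0.619  0.0038 0.0504] tray xy [-0.0016  0.0405] tilt 0.035
pcan 237 [ 0.5975 -0.082   0.0503] tray xy [-0.0063 -0.0478] tilt 0.027
big 174 [0.5932 0.2052 0.0172] tray xy [ 0.0301 -0.0174] tilt 0.014
small 120 [0.5338 0.2098 0.0182] tray xy [-0.0294 -0.0179] tilt 0.062
pring 179 [0.5615 0.2742 0.0175] tray xy [-0.0074  0.0487] tilt 0.004
bar 270 [ 0.5557 -0.3294  0.0172] tray xy [-0.0109 -0.0353] tilt 0.008
pbar 274 [ 0.5757 -0.247   0.0175] tray xy [0.0081 0.0473] tilt 0.018
20.15 [ 0.37858334 -0.47983816  0.20930889]
```

View pics/t3.png

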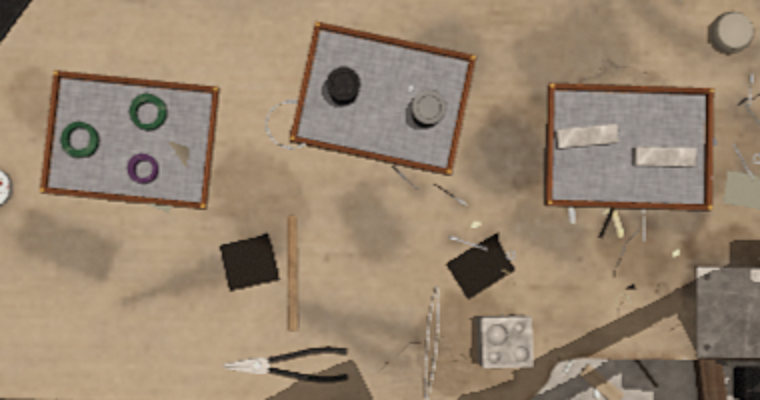

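All pieces are in their trays and apart. The small ring's fitted tilt of 0.062 is noisy, so I'll average some frames and hand in if it's clearly flat.

```bash
python3 - <<'E'
from h import *
d=np.median([optics.get_image("top")[1] for _ in range(12)],0); vv,uu=np.mgrid[0:480,0:640]; W=world("top",d,uu,vv)
ok=True
for n,x,y,r,lo,z in(("small",.5338,.2098,.017,.015,.019),("big",.5932,.2052,.021,.014,.018),("can",.619,.0038,.0145,.045,.051),("bar",.5557,-.3294,.033,.014,.017)):
    P=W[(np.hypot(W[...,0]-x,W[...,1]-y)<r)&(W[...,2]>lo)&(W[...,2]<.06)&(d>0)]
    A=np.c_[P[:,:2]-P[:,:2].mean(0),np.ones(len(P))]; g=np.linalg.lstsq(A,P[:,2],rcond=None)[0]
    t=np.hypot(*g[:2]); print(n,len(P),"z",round(g[2],4),"want",z,"tilt",round(t,3)); ok&=t<.08 and abs(g[2]-z)<.003
print(ok)
if ok: env.close_job(); print("handed in")
E
```

```text
small 116 z 0.0186 want 0.019 tilt 0.061
big 170 z 0.0177 want 0.018 tilt 0.009
can 164 z 0.0502 want 0.051 tilt 0.022
bar 275 z 0.0172 want 0.017 tilt 0.014
True
the job is handed in; nothing more can be done
handed in
```

All four loose pieces are in the tray for their kind and the job is handed in, at about 21 of the 96 s allowed.

In the last pictures the canister stands upright, both ring blanks and the bar lie on the tray floors, and nothing touches or overlaps. All four centres are well inside the rim limits, and their heights match to within 1 mm. The three pieces already in the trays measured within about 2.5 mm of where they started.

**Least certain check:** the small ring's measured tilt stayed at 0.061 rad, and averaging 12 frames did not bring it down. That is about half the 0.12 limit. Its mean height fits lying flat on the floor (18.6 mm against 19 mm expected), so I took it as measurement error, but I couldn't confirm that. The other three pieces measured 0.022 rad or less.

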